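# Tighten the monitor-arm foot nut with the adjustable wrench

## Task

An adjustable wrench lies flat on the grey foot of a monitor arm, its jaws loosely around the brass hex nut. Roll the wrench's knurled worm until the jaws just fit the nut, without pushing on the moving jaw itself, then swing the handle to turn the nut about 45 degrees clockwise (seen from above), leave the wrench lying fitted on the nut, and let go.

Things in the scene. Friction and masses are not known exactly. Their poses are not given: they have to be found in the camera images.
- wrench: Loose steel adjustable wrench, 0.3-0.4 kg, flat on a grey plate. Origin: underside, mid-mouth; within 6 mm of the nut's axis. +x points out of the mouth, z up. Handle to -x: x -72 to -182 mm, 24 mm wide about y=0, 14 mm high; beyond x=-125 mm it stays outside the plate. Jaws: x -29 to 14 mm, 18 mm high; fixed jaw on the -y side, inner face y=-15 mm. Clockwise swing moves the handle to +y.
- jaw: The wrench's moving jaw, on its +y side: 13 mm thick, 18 mm high, sliding along the wrench's y and driven by the worm. Origin at the wrench's origin at the start (jaws 36 mm apart), moving to the wrench's -y as the jaws close: 6 mm when they touch the 30 mm nut. Not to be pushed itself.
- worm (a joint): Striped roller in the wrench: axis along the wrench's y at x=-42, z=13.5 mm; 20 mm long, diameter 24 mm with 1.5 mm ridges; top at z=25.5 mm, head around it 14 mm high. A fingertip dragged across it 3 mm below its top towards +x (to the nut) closes the jaws, 0.4 to 1.3 rad a pass, 4 N; it stays as left and stalls when tight. Value in rad: 0 at start, +1 closes the jaws 4 mm, tight at 1.2-1.5.
- nut (a joint): Brass hex nut in the wrench's mouth, 30 mm across flats, 18 mm high, upright axis; a 19 mm stud rises 9 mm above it. It stands on a fixed grey plate, 170 mm square, top 8 mm above the desk, centred on the nut, edges about along and across the wrench. Value in rad: 0 at start, grows clockwise seen from above. Stiff (0.15 N m, 1 N at the handle's end); stays where left.
Things that resemble listed ones, but are neither listed nor needed, are in the scene too. Of the things like the wrench, leave any that is pink; of the rest the larger one is meant.

How it is judged:
By the outcome, as a careful person would: the job done as asked, in the order asked, and still so for the second after the job is handed in, with the robot touching nothing.
It also fails if it takes over 58 s, if anything falls off the work surface, if the arm or the gripper's body presses on something with over 40 N, if the wrist force passes 120 N, or if a joint passes its speed limit or range.

## Robot

A 7-joint arm with a two-finger parallel gripper is mounted at the origin on the work surface. World frame = base frame: x ahead of the robot, y to its left, z up, the work surface at z = 0. Lengths are in m, angles in rad, forces in N, time in s.
With the tool pointing down it reaches from about 0.4 to 0.75 m from the base axis. Payload 19.5 kg.
Tool frame: the origin (TCP) lies at the very end of the fingers, on their centre line; the grasp point (between the pads) lies 19 mm behind it; z points along the fingers, y is the line along which they close (so a half turn about z gives the same grasp; the last joint's range is limited). The gripper opens to 85 mm and grips with 20 to 120 N. Pads are 22 mm wide; open, the fingers measure 114 mm over their backs; the gripper's body (76 mm by 85 mm) begins 54 mm behind the grasp point. The pads swing forward as they close: fully open they stand 13 mm farther back than shut.
Start: joints at [-1.193, 0.707, -0.028, 1.485, 0.022, 0.951, -0.075], TCP at [0.234, 0.525, 0.231] pointing down, gripper open.
Joint ranges: [-2.71, 2.71], [-0.32, 2.16], [-1.57, 1.52], [0, 2.45], [-1.46, 4.6], [0, 2.02], [-2.83, 2.83]. Speed limits (rad/s): [1.89, 1.89, 2.57, 2.57, 3.01, 3.01, 3.01].

## Interface

Orientations are given as a unit quaternion [x, y, z, w].
In Python, from station import arm gives the robot as it stands. The module is installed in compiled form; this text tells all that it offers.
- The arm moves only by the tool play_rows, never from a script. Its argument "rows" is one flat list of numbers, 7 for each row, row after row: the shift along the tool's x, y, z in mm, then the turn, a rotation vector about the tool's x, y, z in rad, then the finger opening in mm, from 0 to 85.4. A call has 1 to 12 rows; each row shifts and turns the commanded pose from where the row before left it, along the tool's axes as they then stand; what a row does not reach is not made up. A row lasts 1/8 s, in which the tool goes at most 62.5 mm and 10.7 degrees, less where a joint would pass 70% of its speed; a pose out of reach is approached as far as the arm can. A call is refused whole if a number of a shift passes 62.5 or a number of a turn 0.188, either way. A call with a gripper value outside its range is refused whole. The fingers move at their own pace and stop on an object; "grip_force" is the grip in N (left out, the last holds). Time passes only in rows, so rows that do not move let the fingers close. It gives the time, the measured TCP pose, the force, the opening and the grip force at its end, in the units of the state.
- arm.state(): the state, without advancing time (a new reading comes with each control period).
- arm.capture(name): name is "scene" or "top"; returns the picture (480x640x3 uint8, blue, green, red); there is no depth.
- arm.camera_model(name): a dict with "intrinsics" (3x3 intrinsics, pixels), "dist_coeffs" ([k1, k2, p1, p2, k3] as OpenCV has them; the pictures are not rectified), "rvec" (rotation vector, rad) and "tvec" (3), from world to camera coordinates, as OpenCV has them. Camera axes: x right, y down, z forward; pixel columns grow to the right and rows downward; lengths in m; the calibration is good to about 2 mm. A picture is of the moment at which its call begins. camera_model takes no time and is no camera call.
- arm.sign_off(): hands the job in; it is judged then, once.
The state is a dict: "time_s": time; "joint_pos": joint angles; "qd": joint speeds; "effort": joint torques, N m; "ee_pos": TCP position; "tool_rot": TCP orientation; "force": force on the tool from outside, world axes, zero at the start; "ft_torque": the same for the moment, N m; "gripper_width": opening from 0.0 (shut) to 1.0 (fully open); "grip_force": force on a finger pad.
Only numpy, scipy, OpenCV 4.12 (cv2) and the standard library are available. Lean on these libraries where they do the work, as an engineer would, in place of code of your own. Each camera call takes 0.05 s, during which the arm holds its last target. There are 200 camera calls.

## Working session

There is one attempt and no reset: what is moved stays moved. The work goes in short steps, Python scripts to look and compute and a tool call to move; the robot and the scene stay as the last step left them, time stands still between calls to the robot, and variables do not carry over. Pictures are saved under pics/ and viewed, at most 11 in all, crops included, and the job is handed in when it is done.

Besides the shell and the picture viewer there is one more tool, called after ">>>" in YAML: its name, and indented under it one key for each argument. play_rows: Moves the arm, as the interface text tells. Its arguments: {"type":"object","properties":{"rows":{"type":"array","items":{"type":"number"}},"grip_force":{"type":"number"}},"required":["rows"]}

```bash
mkdir -p pics
python3 - <<'E'
from station import arm
import cv2
for n in("scene","top"):
    cv2.imwrite(f"pics/{n}0.png",arm.capture(n)); m=arm.camera_model(n); print(n,m)
print(arm.state())
E
```

```text
scene {'intrinsics': array([[578.98126767,   0.        , 323.83872154],
       [  0.        , 578.98126767, 245.28972014],
       [  0.        ,   0.        ,   1.        ]]), 'dist_coeffs': array([-0.0506732,  0.       ,  0.       ,  0.       ,  0.       ]), 'rvec': array([ 0.9115393 ,  2.48909033, -1.05996306]), 'tvec': array([ 0.29359244, -0.31251865,  1.76441475])}
top {'intrinsics': array([[509.24071813,   0.        , 324.71766311],
       [  0.        , 509.24071813, 244.53622185],
       [  0.        ,   0.        ,   1.        ]]), 'dist_coeffs': array([-0.01044184,  0.        ,  0.        ,  0.        ,  0.        ]), 'rvec': array([ 2.19921335, -2.15049591,  0.10245033]), 'tvec': array([0.13869631, 0.57062581, 1.23749476])}
{'time_s': 0.1, 'joint_pos': array([-1.1926814 ,  0.70704036, -0.02761632,  1.48496145,  0.02201378,
        0.95093971, -0.07550433]), 'qd': array([-1.00529934e-03, -3.82029005e-04, -4.27428306e-04,  6.55417559e-07,
       -2.09719234e-03,  6.23594239e-04,  1.42339897e-03]), 'effort': array([ 1.97197282e-03, -8.84287620e+01,  1.23592671e+00, -2.36456287e+01,
        1.68334774e-02,  5.01944203e-03,  3.67291477e-05]), 'ee_pos': array([0.2342655 , 0.52483481, 0.2308723 ]), 'tool_rot': array([ 2.08368094e-01,  9.78050338e-01, -5.15763260e-04, -8.65758810e-05]), 'force': array([ 0.29525255, -0.59112605, -0.39427188]), 'ft_torque': array([-0.03514293,  0.05886408, -0.04528884]), 'grip_force': 0.0, 'gripper_width': 1.0024424156890093}
```

View pics/scene0.png

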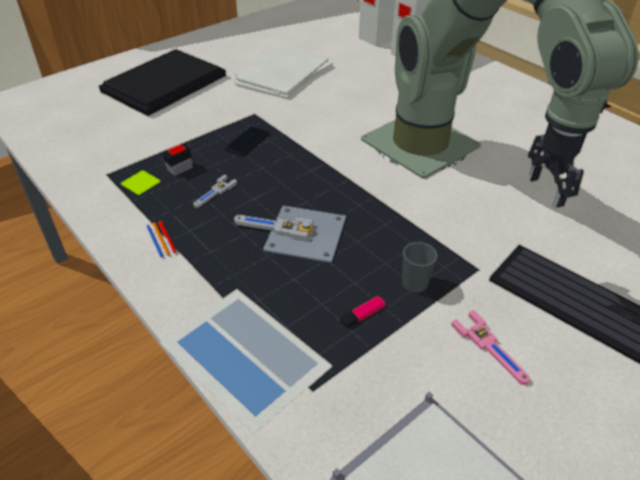

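View pics/top0.png

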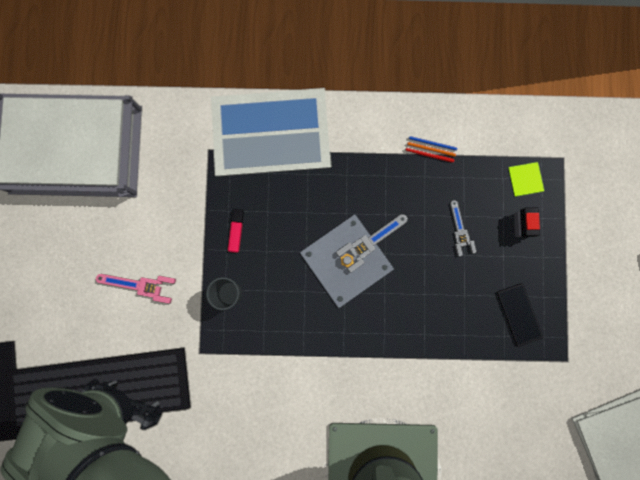

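The top view shows the right wrench on the grey plate: nut at about (346,260), handle end at about (404,218). The small one at (460,230) and the pink one at (135,287) are the decoys. I'll measure from the plate mask, brass and blue stripe.

```bash
cat > h.py <<'E'
import cv2,numpy as np
from station import arm
def ray(n,uv,z):
    m=arm.camera_model(n);K,d=m["intrinsics"],m["dist_coeffs"];R=cv2.Rodrigues(m["rvec"])[0];t=np.ravel(m["tvec"])
    p=cv2.undistortPoints(np.array(uv,float).reshape(-1,1,2),K,d)[:,0]
    D=np.c_[p,np.ones(len(p))]@R; C=-R.T@t
    return C+D*((z-C[2])/D[:,2])[:,None]
def proj(n,P):
    m=arm.camera_model(n);return cv2.projectPoints(np.array(P,float).reshape(-1,1,3),m["rvec"],m["tvec"],m["intrinsics"],m["dist_coeffs"])[0][:,0]
E
python3 - <<'E'
from h import *
im=cv2.imread("pics/top0.png")
hsv=cv2.cvtColor(im,cv2.COLOR_BGR2HSV)
roi=np.zeros(im.shape[:2],np.uint8);roi[205:315,290:415]=255
m=((hsv[...,2]>80)*255).astype(np.uint8)&roi
c=max(cv2.findContours(m,0,2)[0],key=cv2.contourArea)
# opening removes handle
mo=cv2.morphologyEx(m,cv2.MORPH_OPEN,np.ones((19,19)))
c=max(cv2.findContours(mo,0,2)[0],key=cv2.contourArea)
r=cv2.minAreaRect(c);b=cv2.boxPoints(r);W=ray("top",b,.008);print(r,W,W.mean(0),np.linalg.norm(W-np.roll(W,1,0),axis=1))
bl=((hsv[...,0]>95)&(hsv[...,0]<130)&(hsv[...,1]>120)&(hsv[...,2]>80)&(roi>0))
br=((hsv[...,0]>10)&(hsv[...,0]<35)&(hsv[...,1]>70)&(hsv[...,2]>80)&(roi>0))
for k,z in((bl,.022),(br,.026)):
    v,u=np.nonzero(k);P=ray("top",np.c_[u,v],z);mu=P.mean(0);w,V=np.linalg.eigh(np.cov((P-mu)[:,:2].T));print(len(u),mu,np.sqrt(w)*3.46,V[:,1],np.degrees(np.arctan2(*V[::-1,1])))
cv2.imwrite("pics/topc.png",cv2.resize(im[205:315,290:415],None,fx=5,fy=5,interpolation=cv2.INTER_CUBIC))
s=cv2.imread("pics/scene0.png");cv2.imwrite("pics/scc.png",cv2.resize(s[195:270,225:355],None,fx=6,fy=6,interpolation=cv2.INTER_CUBIC))
E
```

```text
((346.5936279296875, 260.47833251953125), (68.20651245117188, 67.81391143798828), 55.17551040649414) [[ 0.54916945  0.21493125  0.008     ]
 [ 0.6506593   0.07666058  0.008     ]
 [ 0.51109564 -0.02339353  0.008     ]
 [ 0.41161239  0.1142669   0.008     ]] [0.5306342 0.0956163 0.008    ] [0.17045602 0.17151958 0.17172315 0.16984496]
125 [0.60486739 0.00314618 0.022     ] [0.01040861 0.07541925] [-0.5965515  0.8025748] 126.623314198807
141 [0.53968325 0.08558636 0.026     ] [0.03093464 0.08068226] [-0.65914875  0.75201259] 131.2349836797345
```

View pics/topc.png

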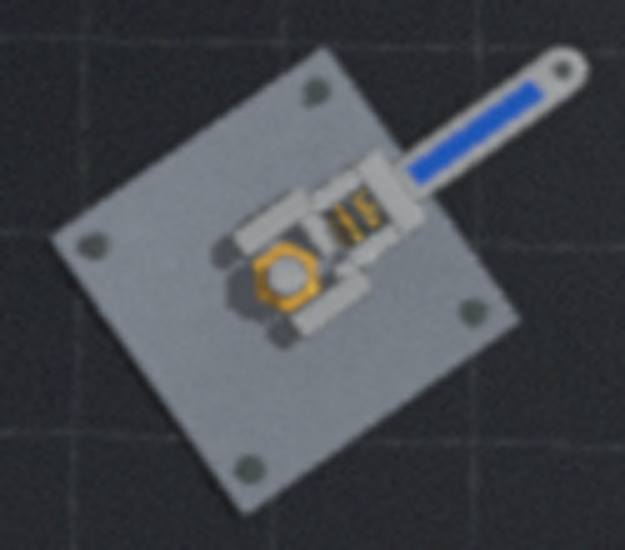

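View pics/scc.png

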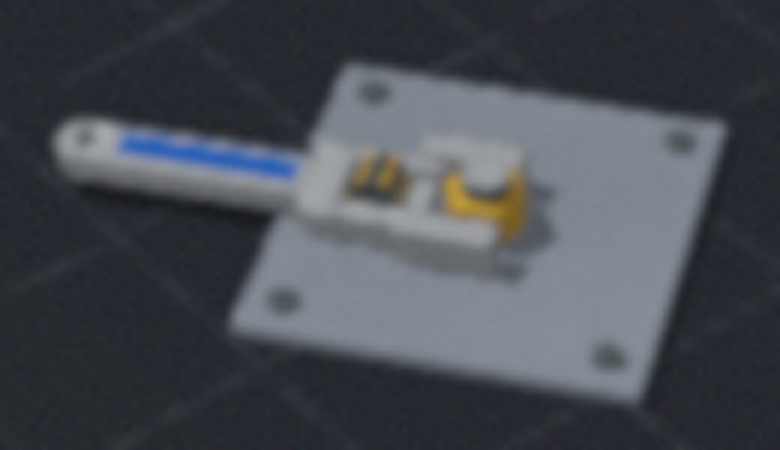

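Run:
```python
from h import *
f=lambda a,b:(290-.4+a/5,205-.4+b/5)
ex=np.array([-.5966,.8026]);ey=np.array([-.8026,-.5966])
S=np.array([.6049,.0031])
N=None
for n,uv,z in(("stud",f(290,278),.035),("nutcentre",f(285,278),.026),("worm",f(357,218),.0335),("tip",f(585,62),.020),("headback lo",f(425,210),.022),("headback hi",f(377,152),.022),("jaw+ end lo",f(308,335),.026),("jaw- end hi",f(235,235),.026)):
    P=ray("top",[uv],z)[0,:2]; print(n,P.round(4),"from stripe ctr along/across mm",((P-S)@ex*1e3).round(1),((P-S)@ey*1e3).round(1))
C=np.array([.5306,.0956]);print("plate ctr",(C-S)@ex*1e3,(C-S)@ey*1e3)
# scene cam
g=lambda a,b:(225-.4+a/6,195-.4+b/6)
for n,uv,z in(("stud",g(492,180),.035),("worm",g(378,175),.0335),("tip",g(55,138),.02)):
    P=ray("scene",[uv],z)[0,:2]; print(n,P.round(4),((P-S)@ex*1e3).round(1),((P-S)@ey*1e3).round(1))
# tool dirs
from scipy.spatial.transform import Rotation as R
print(R.from_quat(arm.state()["tool_rot"]).as_matrix().round(3))
```

```text
stud [0.5292 0.0944] from stripe ctr along/across mm 118.4 6.3
nutcentre [0.5297 0.0964] from stripe ctr along/across mm 119.8 4.7
worm [0.5596 0.0618] from stripe ctr along/across mm 74.1 1.3
tip [ 0.6419 -0.0523] from stripe ctr along/across mm -66.6 3.4
headback lo [0.5654 0.0272] from stripe ctr along/across mm 42.9 17.3
headback hi [0.5939 0.0515] from stripe ctr along/across mm 45.4 -20.1
jaw+ end lo [0.5017 0.0845] from stripe ctr along/across mm 126.9 34.2
jaw- end hi [0.5505 0.1216] from stripe ctr along/across mm 127.6 -27.0
plate ctr 118.56788000000002 4.4476800000000205
stud [0.5297 0.1008] 123.2 2.1
worm [0.5629 0.067 ] 76.3 -4.4
tip [ 0.6445 -0.0514] -67.3 0.7
[[-0.913  0.408 -0.   ]
 [ 0.408  0.913 -0.001]
 [-0.    -0.001 -1.   ]]
```

The measurements agree with the given sizes: worm at about (0.561, 0.062), wrench origin about 3 mm behind the nut, wrench +x heading 126.6°. Next I move above it with the fingers shut.

>>> play_rows:
  rows: [-42.5, -25.1, 0, 0, 0, 0, 0, -42.5, -25.1, 0, 0, 0, 0, 0, -42.5, -25.1, 0, 0, 0, 0, 0, -42.5, -25.1, 0, 0, 0, 0, 0, -42.5, -25.1, 0, 0, 0, 0, 0, -42.5, -25.1, 0, 0, 0, 0, 0, -42.5, -25.1, 0, 0, 0, 0, 0, -42.5, -25.1, 0, 0, 0, 0, 0, -42.5, -25.1, 0, 0, 0, 0, 0, -42.5, -25.1, 0, 0, 0, 0, 0, -42.5, -25.1, 0, 0, 0, 0, 0, -42.5, -25.1, 0, 0, 0, 0, 0]
  grip_force: 30

```text
time_s: 1.6
ee_pos: [0.578, 0.0407, 0.2311]
tool_rot: [0.208, 0.978, -0.0, -0.0]
force: [-0.7, 0.5, -0.2]
gripper_width: 0.001
grip_force: 0.0
```

>>> play_rows:
  rows: [0, 0, 20, 0, 0, 0.128, 0, 0, 0, 30, 0, 0, 0.128, 0, 0, 0, 40, 0, 0, 0.128, 0, 0, 0, 40, 0, 0, 0.128, 0, 0, 0, 20, 0, 0, 0, 0, 0, 0, 0, 0, 0, 0, 0]

```text
time_s: 2.35
ee_pos: [0.5765, 0.0421, 0.0802]
tool_rot: [0.449, 0.893, -0.001, -0.001]
force: [-0.6, 0.4, 0.2]
gripper_width: 0.002
grip_force: 0.0
```

```bash
cat >> h.py <<'E'
from scipy.spatial.transform import Rotation as R
def st():
    s=arm.state();M=R.from_quat(s["tool_rot"]).as_matrix()
    print("t",round(s["time_s"],2),"tcp",s["ee_pos"].round(4),"heading",np.degrees(np.arctan2(M[1,0],M[0,0])).round(2),"tilt",M[:,2].round(3),"F",s["force"].round(1),"w",round(s["gripper_width"],3));return s,M
E
python3 - <<'E'
from h import *
s,M=st();T=np.array([.5763,.0416,.0305]);print("to start in tool mm",(M.T@(T-s["ee_pos"])*1e3).round(1))
s=arm.capture("scene");cv2.imwrite("pics/s1.png",cv2.resize(s[150:270,215:345],None,fx=5,fy=5,interpolation=cv2.INTER_CUBIC))
E
```

```text
t 2.35 tcp [0.5765 0.0421 0.0802] heading 126.63 tilt [-0.003 -0.    -1.   ] F [-0.6  0.4  0.2] w 0.002
to start in tool mm [-0.3 -0.4 49.7]
```

View pics/s1.png

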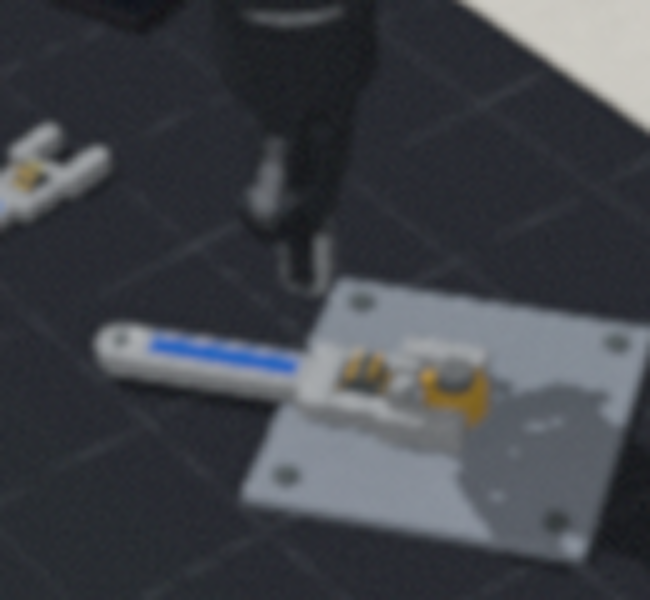

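The crop shows the closed fingers, with the tip at about (305,290), over the rear of the head; the worm is at (363,370). I'll lower them and do the first pass.

>>> play_rows:
  rows: [0, 0, 30, 0, 0, 0, 0, 0, 0, 19.5, 0, 0, 0, 0, 0, 0, 0, 0, 0, 0, 0]

```text
time_s: 2.78
ee_pos: [0.5769, 0.042, 0.0314]
tool_rot: [0.449, 0.893, -0.0, -0.001]
force: [-0.6, -0.3, -0.5]
gripper_width: 0.003
grip_force: 0.0
```

>>> play_rows:
  rows: [4, 0, 0, 0, 0, 0, 0, 4, 0, 0, 0, 0, 0, 0, 4, 0, 0, 0, 0, 0, 0, 4, 0, 0, 0, 0, 0, 0]

```text
time_s: 3.28
ee_pos: [0.5678, 0.0552, 0.0321]
tool_rot: [0.449, 0.893, 0.0, 0.0]
force: [1.5, -1.1, 2.2]
gripper_width: -0.005
grip_force: 1.0
```

>>> play_rows:
  rows: [4, 0, 0, 0, 0, 0, 0, 4, 0, 0, 0, 0, 0, 0, 4, 0, 0, 0, 0, 0, 0, 4, 0, 0, 0, 0, 0, 0]

```text
time_s: 3.78
ee_pos: [0.5591, 0.0663, 0.0328]
tool_rot: [0.45, 0.893, -0.0, 0.002]
force: [0.2, -11.2, 19.6]
gripper_width: 0.002
grip_force: 9.8
```

>>> play_rows:
  rows: [0, 0, -25, 0, 0, 0, 0, -40, 0, -20, 0, 0, 0, 0, -42, 0, 0, 0, 0, 0, 0, 0, 0, 0, 0, 0, 0, 0]

```text
time_s: 4.28
ee_pos: [0.608, -0.001, 0.0768]
tool_rot: [0.451, 0.893, -0.0, 0.001]
force: [-0.6, 0.4, -0.4]
gripper_width: 0.001
grip_force: 0.0
```

Run:
```python
from h import *
st()
s=arm.capture("scene");t=arm.capture("top")
a=cv2.resize(s[200:260,230:330],None,fx=6,fy=6,interpolation=cv2.INTER_CUBIC);b=cv2.resize(t[210:300,300:415],None,fx=5,fy=5,interpolation=cv2.INTER_CUBIC)[:,:600]
cv2.imwrite("pics/s2.png",a); cv2.imwrite("pics/t2raw.png",t);cv2.imwrite("pics/s2raw.png",s)
```

```text
t 4.28 tcp [ 0.608  -0.001   0.0768] heading 126.41 tilt [ 0.001 -0.001 -1.   ] F [-0.6  0.4 -0.4] w 0.001
```

View pics/s2.png

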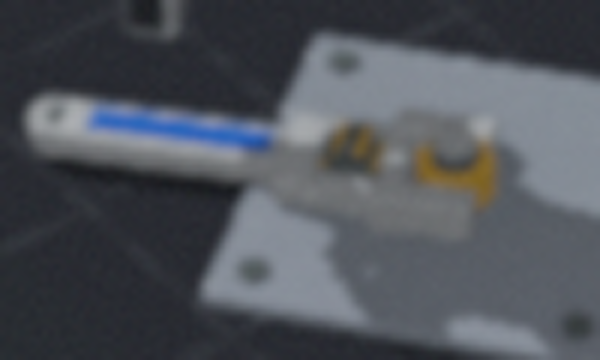

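The worm stripes look turned (now at about (350,148)), and the wrench still holds the nut. I'll compare the numbers before and after.

```bash
cat >> h.py <<'E'
def stripe(n,im,box):
    hsv=cv2.cvtColor(im,cv2.COLOR_BGR2HSV);x0,y0,x1,y1=box
    k=(hsv[...,0]>95)&(hsv[...,0]<130)&(hsv[...,1]>120)&(hsv[...,2]>60);q=np.zeros_like(k);q[y0:y1,x0:x1]=1
    v,u=np.nonzero(k&q);P=ray(n,np.c_[u,v],.022)[:,:2];mu=P.mean(0);w,V=np.linalg.eigh(np.cov((P-mu).T));e=V[:,1]*np.sign(V[1,1])
    print(n,"stripe",len(u),mu.round(4),"len",(np.sqrt(w)*3.46).round(4),"deg",np.degrees(np.arctan2(e[1],e[0])).round(2));return mu,e
E
python3 - <<'E'
from h import *
for n in("scene0","s2raw"): stripe("scene",cv2.imread(f"pics/{n}.png"),(230,200,285,240))
for n in("top0","t2raw"): stripe("top",cv2.imread(f"pics/{n}.png"),(360,205,415,250))
a=cv2.imread("pics/scene0.png")[212:240,268:325];b=cv2.imread("pics/s2raw.png")[212:240,268:325]
cv2.imwrite("pics/cmp.png",cv2.resize(np.vstack([a,b]),None,fx=10,fy=10,interpolation=cv2.INTER_CUBIC))
E
```

```text
scene stripe 75 [0.6025 0.0011] len [0.01   0.0714] deg 126.79
scene stripe 77 [0.6025 0.0044] len [0.0101 0.0733] deg 128.68
top stripe 125 [0.6049 0.0031] len [0.0104 0.0754] deg 126.62
top stripe 45 [0.5901 0.0246] len [0.0103 0.0273] deg 129.45
```

View pics/cmp.png

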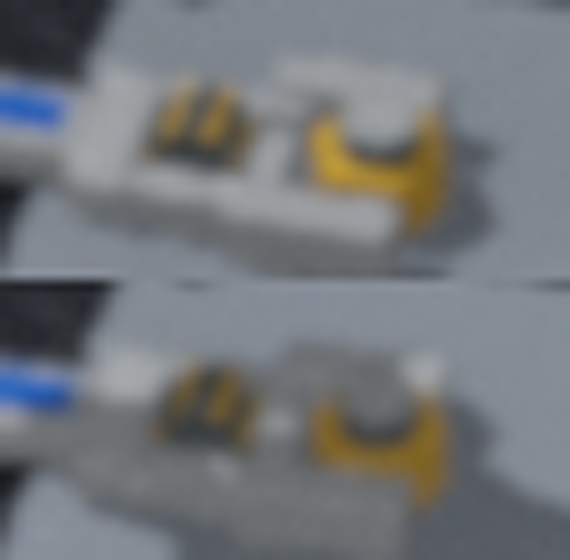

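Pass 1 slid the wrench about 3 mm towards the nut and turned it about 2°. I'll do two more passes along the corrected line.

>>> play_rows:
  rows: [40, 0, 0, 0, 0, -0.037, 0, 16, 0, 20, 0, 0, 0, 0, 0, 0, 26.5, 0, 0, 0, 0, 0, 0, 0, 0, 0, 0, 0, 4, 0, 0, 0, 0, 0, 0, 4, 0, 0, 0, 0, 0, 0, 4, 0, 0, 0, 0, 0, 0, 4, 0, 0, 0, 0, 0, 0, 4, 0, 0, 0, 0, 0, 0]

```text
time_s: 5.5
ee_pos: [0.563, 0.0598, 0.0322]
tool_rot: [0.434, 0.901, -0.0, 0.003]
force: [7.3, -18.2, 25.2]
gripper_width: -0.001
grip_force: 15.3
```

>>> play_rows:
  rows: [4, 0, 0, 0, 0, 0, 0, 4, 0, 0, 0, 0, 0, 0, 4, 0, 0, 0, 0, 0, 0]

```text
time_s: 5.88
ee_pos: [0.5566, 0.0693, 0.0326]
tool_rot: [0.434, 0.901, 0.001, 0.004]
force: [8.7, -11.3, 26.2]
gripper_width: -0.0
grip_force: 13.0
```

>>> play_rows:
  rows: [0, 0, -25, 0, 0, 0, 0, -40, 0, -20, 0, 0, 0, 0, -42, 0, 0, 0, 0, 0, 0, 0, 0, 0, 0, 0, 0, 0]

```text
time_s: 6.38
ee_pos: [0.6055, 0.0048, 0.0756]
tool_rot: [0.434, 0.901, -0.0, 0.001]
force: [0.2, 0.2, -0.3]
gripper_width: 0.001
grip_force: 0.0
```

Run:
```python
from h import *
st()
s=arm.capture("scene");stripe("scene",s,(230,200,285,240))
cv2.imwrite("pics/s3raw.png",s)
a=[cv2.imread(f"pics/{n}.png")[210:240,268:325] for n in("scene0","s2raw","s3raw")]
cv2.imwrite("pics/cmp2.png",cv2.resize(np.vstack(a),None,fx=6.6,fy=6.6,interpolation=cv2.INTER_CUBIC))
```

```text
t 6.38 tcp [0.6055 0.0048 0.0756] heading 128.53 tilt [ 0.001 -0.001 -1.   ] F [ 0.2  0.2 -0.3] w 0.001
scene stripe 79 [0.6008 0.0074] len [0.0103 0.0748] deg 129.48
```

View pics/cmp2.png

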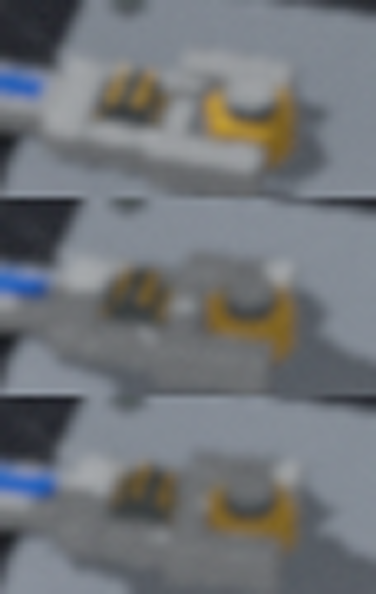

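The wrench slid again by about 3 mm and heads 129.5°. The stripes keep moving. On to the next pass, slightly shallower.

>>> play_rows:
  rows: [40, 0, 0, 0, 0, -0.015, 0, 13, 0, 20, 0, 0, 0, 0, 0, 0, 24.5, 0, 0, 0, 0, 0, 0, 0, 0, 0, 0, 0, 4, 0, 0, 0, 0, 0, 0, 4, 0, 0, 0, 0, 0, 0, 4, 0, 0, 0, 0, 0, 0, 4, 0, 0, 0, 0, 0, 0, 4, 0, 0, 0, 0, 0, 0]

```text
time_s: 7.55
ee_pos: [0.5616, 0.061, 0.0324]
tool_rot: [0.427, 0.904, -0.0, 0.004]
force: [15.8, -22.9, 13.8]
gripper_width: 0.003
grip_force: 14.1
```

>>> play_rows:
  rows: [4, 0, 0, 0, 0, 0, 0, 4, 0, 0, 0, 0, 0, 0, 4, 0, 0, 0, 0, 0, 0]

```text
time_s: 7.92
ee_pos: [0.5536, 0.0719, 0.0328]
tool_rot: [0.427, 0.904, 0.001, 0.004]
force: [8.5, -10.8, 21.6]
gripper_width: -0.002
grip_force: 10.6
```

>>> play_rows:
  rows: [0, 0, -25, 0, 0, 0, 0, -40, 0, -20, 0, 0, 0, 0, -42, 0, 0, 0, 0, 0, 0, 0, 0, 0, 0, 0, 0, 0]

```text
time_s: 8.43
ee_pos: [0.6041, 0.0075, 0.0761]
tool_rot: [0.427, 0.904, -0.0, 0.001]
force: [-0.7, 0.8, -0.6]
gripper_width: 0.0
grip_force: 0.0
```

Run:
```python
from h import *
st()
s=arm.capture("scene");stripe("scene",s,(230,200,285,240))
cv2.imwrite("pics/s4raw.png",s)
for n in("scene0","s2raw","s3raw","s4raw"):   # jaw/worm change indicators: mean abs diff of worm patch is confounded; print worm row profile
    im=cv2.imread(f"pics/{n}.png").astype(float);y=(im[...,2]-im[...,0])[215:240,275:325];k=y>45
    v,u=np.nonzero(k[:, :22]);v2,u2=np.nonzero(k[:,24:]);print(n,len(u),275+u.mean(),215+v.mean(),"nut",len(u2),299+u2.mean(),215+v2.mean(),v2.min()+215,v2.max()+215)
```

```text
t 8.43 tcp [0.6041 0.0075 0.0761] heading 129.39 tilt [ 0.001 -0.001 -1.   ] F [-0.7  0.8 -0.6] w 0.0
scene stripe 79 [0.6006 0.0074] len [0.0103 0.0752] deg 129.68
scene0 11 287.90909090909093 223.72727272727272 nut 72 305.5833333333333 228.43055555555554 224 233
s2raw 2 290.0 223.5 nut 50 306.38 228.64 225 233
s3raw 0 nan nan nut 46 306.7391304347826 228.19565217391303 225 231
s4raw 1 292.0 225.0 nut 48 306.2708333333333 228.02083333333334 224 231<stdin>:7: RuntimeWarning: Mean of empty slice.
  ret = ret.dtype.type(ret / rcount)
```

This time the wrench did not move although the horizontal force reached 28 N, so it looks tight. I'll do one confirming pass, then clear the view.

>>> play_rows:
  rows: [40, 0, 0, 0, 0, -0.004, 0, 13, 0, 20, 0, 0, 0, 0, 0, 0, 25, 0, 0, 0, 0, 0, 0, 0, 0, 0, 0, 0, 4, 0, 0, 0, 0, 0, 0, 4, 0, 0, 0, 0, 0, 0, 4, 0, 0, 0, 0, 0, 0, 4, 0, 0, 0, 0, 0, 0, 4, 0, 0, 0, 0, 0, 0]

```text
time_s: 9.6
ee_pos: [0.5593, 0.0641, 0.0328]
tool_rot: [0.425, 0.905, 0.0, 0.004]
force: [9.3, -12.6, 20.7]
gripper_width: 0.002
grip_force: 10.1
```

>>> play_rows:
  rows: [4, 0, 0, 0, 0, 0, 0, 4, 0, 0, 0, 0, 0, 0, 4, 0, 0, 0, 0, 0, 0]

```text
time_s: 9.98
ee_pos: [0.5504, 0.0749, 0.0324]
tool_rot: [0.425, 0.905, 0.001, 0.002]
force: [3.6, -3.1, 5.0]
gripper_width: 0.002
grip_force: 2.5
```

>>> play_rows:
  rows: [0, 0, -25, 0, 0, 0, 0, -30, -20, -40, 0, 0, 0, 0, -30, -60, -40, 0, 0, 0, 0, 0, -60, -20, 0, 0, 0, 0, 0, -60, -20, 0, 0, 0, 0, 0, -60, 0, 0, 0, 0, 0, 0, -60, 0, 0, 0, 0, 0, 0, 0, 0, 0, 0, 0, 0]

```text
time_s: 10.98
ee_pos: [0.345, -0.1642, 0.168]
tool_rot: [0.427, 0.904, -0.001, -0.0]
force: [1.9, 1.0, -0.1]
gripper_width: -0.001
grip_force: 0.0
```

Run:
```python
from h import *
st()
s=arm.capture("scene");stripe("scene",s,(230,200,285,240));t=arm.capture("top");stripe("top",t,(360,205,415,250))
cv2.imwrite("pics/s5raw.png",s);cv2.imwrite("pics/t5raw.png",t)
a=[cv2.imread(f"pics/{n}.png")[225:280,325:385] for n in("top0","t5raw")]
b=[cv2.imread(f"pics/{n}.png")[205:245,265:325] for n in("scene0","s5raw")]
f=lambda l:cv2.resize(np.hstack(l),None,fx=6.2,fy=6.2,interpolation=cv2.INTER_CUBIC)
cv2.imwrite("pics/cmp3.png",np.vstack([f(a),f(b)]))
```

```text
t 10.97 tcp [ 0.345  -0.1642  0.168 ] heading 129.5 tilt [-0.001 -0.001 -1.   ] F [ 1.9  1.  -0.1] w -0.001
scene stripe 77 [0.6011 0.0063] len [0.0102 0.0739] deg 129.61
top stripe 127 [0.6035 0.0083] len [0.0104 0.0771] deg 129.52
```

View pics/cmp3.png

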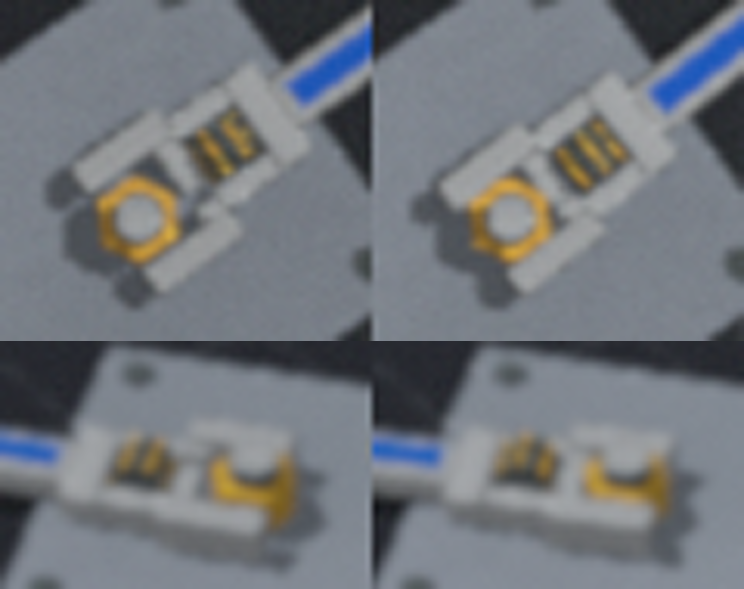

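Closed against the left-hand "before" views, both jaws now touch the nut, which sits at about (510,218) in the upper right panel, and the wrench heads 129.5°. Next I place the closed fingertip beside the handle, on its −y side, 152 mm from the nut.

>>> play_rows:
  rows: [-10, 50, 0, 0, 0, 0, 0, -10, 50, 0, 0, 0, 0, 0, -10, 50, 0, 0, 0, 0, 0, -10, 50, 0, 0, 0, 0, 0, -10, 50, 0, 0, 0, 0, 0, -10, 50, 0, 0, 0, 0, 0, -10, 48, 0, 0, 0, 0, 0, 0, 0, 40, 0, 0, 0, 0, 0, 0, 50, 0, 0, 0, 0, 0, 0, 40, 0, 0, 0, 0, 0, 0, 0, 0, 0, 0, 0]

```text
time_s: 12.45
ee_pos: [0.6587, 0.0088, 0.0351]
tool_rot: [0.423, 0.906, -0.001, -0.002]
force: [0.7, 0.4, 0.3]
gripper_width: -0.0
grip_force: 0.0
```

Run:
```python
from h import *
s,M=st();N=np.array([.530,.095,.010]);a=np.radians(129.5);ex=np.array([np.cos(a),np.sin(a),0]);ey=np.array([-ex[1],ex[0],0])
d=s["ee_pos"]-N;print("tcp in wrench",d@ex,d@ey,"to z .010 tool:",(M.T@(N-.152*ex-.040*ey-s["ee_pos"])*1e3).round(1))
```

```text
t 12.45 tcp [0.6587 0.0088 0.0351] heading 129.94 tilt [-0.004  0.    -1.   ] F [0.7 0.4 0.3] w -0.0
tcp in wrench -0.14834034973566462 -0.044453789252924675 to z .010 tool: [-3.7 -4.4 25.1]
```

>>> play_rows:
  rows: [-3.5, 0, 12, 0, 0, 0, 0, 0, 0, 13, 0, 0, 0.007, 0, 0, -8, 0, 0, 0, 0, 0, 0, -8, 0, 0, 0, 0, 0, 0, 0, 0, 0, 0, 0, 0]

```text
time_s: 13.08
ee_pos: [0.6497, -0.0067, 0.013]
tool_rot: [0.428, 0.904, -0.0, 0.0]
force: [0.5, -0.1, 0.5]
gripper_width: -0.002
grip_force: 0.0
```

>>> play_rows:
  rows: [-0.85, -5.1, 0, 0, 0, 0.0335, 0, -0.85, -5.1, 0, 0, 0, 0.0335, 0, -0.85, -5.1, 0, 0, 0, 0.0335, 0, -0.85, -5.1, 0, 0, 0, 0.0335, 0, -0.85, -5.1, 0, 0, 0, 0.0335, 0, -0.85, -5.1, 0, 0, 0, 0.0335, 0]

```text
time_s: 13.82
ee_pos: [0.6275, -0.0277, 0.0124]
tool_rot: [0.517, 0.856, 0.0, 0.0]
force: [4.2, 0.2, 2.6]
gripper_width: -0.001
grip_force: 2.3
```

Run:
```python
from h import *
s,M=st();stripe("scene",arm.capture("scene"),(215,195,300,245));t=arm.capture("top");stripe("top",t,(350,205,425,290))
N=np.array([.530,.095,.010]);print("nut in tool",(M.T@(N-s["ee_pos"])*1e3).round(1))
```

```text
t 13.82 tcp [ 0.6275 -0.0277  0.0124] heading 117.77 tilt [ 0. -0. -1.] F [4.2 0.2 2.6] w -0.001
scene stripe 77 [ 0.5842 -0.0052] len [0.0103 0.0749] deg 119.66
top stripe 84 [0.5805 0.0061] len [0.0103 0.0501] deg 118.44
nut in tool [154.  -29.1   2.4]
```

The handle follows: the wrench is now at about 119°. I'll carry on along the arc.

>>> play_rows:
  rows: [-0.85, -5.1, 0, 0, 0, 0.0335, 0, -0.85, -5.1, 0, 0, 0, 0.0335, 0, -0.85, -5.1, 0, 0, 0, 0.0335, 0, -0.85, -5.1, 0, 0, 0, 0.0335, 0, -0.85, -5.1, 0, 0, 0, 0.0335, 0, -0.85, -5.1, 0, 0, 0, 0.0335, 0, -0.85, -5.1, 0, 0, 0, 0.0335, 0, -0.85, -5.1, 0, 0, 0, 0.0335, 0, -0.85, -5.1, 0, 0, 0, 0.0335, 0, -0.85, -5.1, 0, 0, 0, 0.0335, 0, -0.85, -5.1, 0, 0, 0, 0.0335, 0, -0.85, -5.1, 0, 0, 0, 0.0335, 0]

```text
time_s: 15.42
ee_pos: [0.5723, -0.0555, 0.0124]
tool_rot: [0.677, 0.736, -0.0, 0.0]
force: [4.8, -3.2, 1.8]
gripper_width: 0.002
grip_force: 2.3
```

Run:
```python
from h import *
s,M=st();im=arm.capture("scene");cv2.imwrite("pics/s6raw.png",im);stripe("scene",im,(215,180,300,245))
N=np.array([.530,.095,.010]);print("nut in tool",(M.T@(N-s["ee_pos"])*1e3).round(1))
```

```text
t 15.43 tcp [ 0.5723 -0.0555  0.0124] heading 94.73 tilt [ 0. -0. -1.] F [ 4.8 -3.2  1.8] w 0.002
scene stripe 73 [ 0.542  -0.0203] len [0.0105 0.0756] deg 97.4
nut in tool [153.5 -29.7   2.3]
```

>>> play_rows:
  rows: [-0.85, -5.1, 0, 0, 0, 0.0335, 0, -0.85, -5.1, 0, 0, 0, 0.0335, 0, -0.85, -5.1, 0, 0, 0, 0.0335, 0, -0.85, -5.1, 0, 0, 0, 0.0335, 0, -0.85, -5.1, 0, 0, 0, 0.0335, 0, -0.85, -5.1, 0, 0, 0, 0.0335, 0, -0.85, -5.1, 0, 0, 0, 0.0335, 0, 0, 0, 0, 0, 0, 0, 0]

```text
time_s: 16.48
ee_pos: [0.5364, -0.0607, 0.0123]
tool_rot: [0.758, 0.652, -0.0, -0.0]
force: [0.8, -0.5, 0.4]
gripper_width: -0.004
grip_force: 0.7
```

>>> play_rows:
  rows: [0, 8, 0, 0, 0, 0, 0, 0, 20, 0, 0, 0, 0, 0, 0, 0, -40, 0, 0, 0, 0, 0, 0, -60, 0, 0, 0, 0, 0, 0, -60, 0, 0, 0, 0, 0, 60, 0, 0, 0, 0, 0, 0, 60, 0, 0, 0, 0, 0, 0, 60, 0, 0, 0, 0, 0, 0, 0, 0, 0, 0, 0]

```text
invalid input at $.rows: expected a multiple of 7 numbers
```

Run:
```python
from h import *
s,M=st();im=arm.capture("scene");cv2.imwrite("pics/s7raw.png",im);stripe("scene",im,(215,180,310,245));t=arm.capture("top");stripe("top",t,(330,230,425,330))
a=cv2.resize(t[225:300,320:420],None,fx=4,fy=4,interpolation=3);b=cv2.resize(im[185:260,235:335],None,fx=4,fy=4,interpolation=cv2.INTER_CUBIC)
cv2.imwrite("pics/fin.png",np.hstack([a,b]))
```

```text
t 16.48 tcp [ 0.5364 -0.0607  0.0123] heading 81.41 tilt [-0.001 -0.    -1.   ] F [ 0.8 -0.5  0.4] w -0.004
scene stripe 65 [ 0.5152 -0.0182] len [0.0095 0.0765] deg 83.41
top stripe 78 [ 0.519 -0.003] len [0.0107 0.0443] deg 83.01
```

View pics/fin.png

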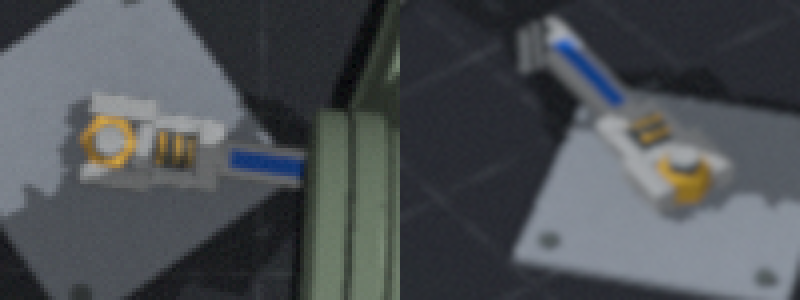

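The wrench stands at about 83.2°, about 46° clockwise, with the nut at (108,140) in the left panel still held between the jaws. Now I back off.

>>> play_rows:
  rows: [0, 8, 0, 0, 0, 0, 0, 0, 20, 0, 0, 0, 0, 0, 0, 0, -40, 0, 0, 0, 0, 0, 0, -60, 0, 0, 0, 0, 0, 0, -60, 0, 0, 0, 0, -60, 0, 0, 0, 0, 0, 0, -60, 0, 0, 0, 0, 0, 0, -60, 0, 0, 0, 0, 0, 0, 0, 0, 0, 0, 0, 0, 0]

```text
time_s: 17.7
ee_pos: [0.5362, -0.2477, 0.1723]
tool_rot: [0.76, 0.65, -0.001, 0.0]
force: [0.0, 1.4, -0.6]
gripper_width: -0.003
grip_force: 0.0
```

Run:
```python
from h import *
s,M=st();im=arm.capture("scene");stripe("scene",im,(215,170,310,245));t=arm.capture("top");stripe("top",t,(330,230,425,330))
a=cv2.resize(t[230:290,325:385],None,fx=7,fy=7,interpolation=cv2.INTER_CUBIC)
cv2.imwrite("pics/fin2.png",a)
```

```text
t 17.7 tcp [ 0.5362 -0.2477  0.1723] heading 81.1 tilt [-0.001 -0.002 -1.   ] F [ 0.   1.4 -0.6] w -0.003
scene stripe 59 [ 0.5147 -0.0198] len [0.0084 0.0739] deg 83.8
top stripe 134 [ 0.5171 -0.0187] len [0.0109 0.0757] deg 83.21
```

View pics/fin2.png

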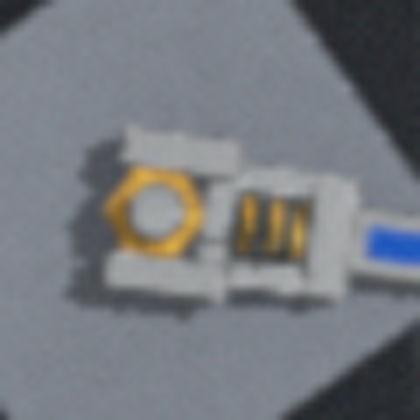

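The jaws sit snugly on both flats of the nut at (155,210). The wrench rests at about 83.3° and the arm is clear, so I'm handing in.

```bash
python3 -c "
from station import arm
print(arm.sign_off())"
```

```text
the job is handed in; nothing more can be done
None
```

I closed the wrench's jaws snugly on the nut with four passes over the worm, then swung the handle about 46° clockwise; the wrench is lying fitted on the nut, the arm is clear of it, and the job was handed in at about 18 s.

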